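Tip the pebble out of the destoner's divided dish

TASK

The divided steel dish from the coffee destoner holds a brown pebble on one side of its handle and a brass nut on the other. Lift the dish by its black handle with both still in it, tip it over the red reject tote towards the pebble's side so that only the pebble rolls out into that tote, then set the dish down upright on the bench with the nut still in it. The nut must stay in the dish all the time.

Things in the scene. Friction and masses are not known exactly. Their poses are not given: they have to be found in the camera images.
- dish_grip (a point): Loose two-part steel dish, 170 (x) x 110 mm (y), 0.28 kg. Point: middle of its black handle, 85 mm above the underside; dish axes, z up. Handle: upright slab 12 mm thick (x), 64 long (y), top at 109 mm; grasp across x. A 39 mm high divider below it parts the compartments at +x and -x. Floor 3 mm high, from 42 mm out a 14 degree ramp up to an open lip 85 mm out, 15 mm high; end walls 32 mm high.
- stone_mid (a point): Centre of the brown pebble, 36 x 26 x 26 mm, 35 g, loose in either compartment of the dish. It rolls out over the lip when the dish is tipped to its side about the dish's y: usually at 20 to 45 degrees (the lip is then 55 to 10 mm sideways of the handle point, 80 to 100 mm below it), and flies a few cm on outward. What lies in the upper compartment rests on the divider
- nut_mid (a point): Centre of the brass hexagon nut, 26 mm over flats, 12 mm thick, 40 g, loose in the other compartment of the dish
- reject_in (a point): Red open reject tote, fixed, 240 mm along its x, 200 along its y, 70 high, walls 5. Point: centre of its inner floor, 5 mm above the bench. It stands left or right of the dish; a like grey tote of sample packs, no taller, stands on the other side. A bowl, a spoon and a tin up to 90 mm high stand beyond x = 0.72 m

How it is judged:
On the way, in this order (a step that is already met when the one before it is completed fails the run):
1. the dish is lifted by 40 mm or more with the pebble and the nut in it (height (world z) of dish_grip above 0.125 m and distance between each of stone_mid, nut_mid and dish_grip below 0.115 m), for 0.1 s.
2. the pebble lies in the red tote while the dish is still tipped (over 14 degrees) above it (angle between dish_grip's own z axis and vertical above 0.25 rad and x of stone_mid in the frame of reject_in between -0.12 and 0.12 m and y of stone_mid in the frame of reject_in between -0.1 and 0.1 m and z of stone_mid in the frame of reject_in below 0.06 m), for 0.1 s.
At the end, for the whole second after the job is handed in: The pebble lies inside the red tote (below its rim), the dish stands upright on the bench itself (within 10 degrees, its underside within 10 mm of the bench), and the nut lies in the dish (x of stone_mid in the frame of reject_in between -0.12 and 0.12 m and y of stone_mid in the frame of reject_in between -0.1 and 0.1 m and z of stone_mid in the frame of reject_in below 0.06 m and angle between dish_grip's own z axis and vertical below 0.17 rad and height (world z) of dish_grip between 0.07 and 0.095 m and x of nut_mid in the frame of dish_grip between -0.085 and 0.085 m and y of nut_mid in the frame of dish_grip between -0.055 and 0.055 m and z of nut_mid in the frame of dish_grip below -0.03 m); the robot touches nothing.
It fails at once if the nut leaves the dish (distance between nut_mid and dish_grip above 0.13 m).
It also fails if it takes over 67 s, if anything falls off the work surface, if the arm or the gripper's body presses on something with over 40 N, if the wrist force passes 120 N, or if a joint passes its speed limit or range.

ROBOT

A 6-joint arm with a two-finger parallel gripper is mounted at the origin on the work surface. World frame = base frame: x ahead of the robot, y to its left, z up, the work surface at z = 0. Lengths are in m, angles in rad, forces in N, time in s.
With the tool pointing down it reaches from about 0.35 to 0.775 m from the base axis. Payload 7.3 kg.
Tool frame: the origin (TCP) lies on the centre line of the jaws, within the pads' length; the fingertips stand 11 mm ahead of it and the grasp point (between the pads) lies 8 mm behind it; z points along the fingers, y is the direction in which the jaws open and shut (so a half turn about z gives the same grasp; the last joint's range is limited). The gripper opens to 92 mm and grips with 3 to 60 N. Pads are 19 mm wide; open, the fingers measure 130 mm over their backs; the gripper's body (75 mm by 190 mm) begins 47 mm behind the grasp point.
Start: joints at [1.026, 0.342, 1.524, -0, 1.275, -0.146], TCP at [0.204, 0.484, 0.238] pointing down, gripper open.
Joint ranges: [-2.53, 2.53], [-0.77, 2.02], [0.04, 2.7], [-1, 4.14], [0.28, 2.66], [-3.11, 3.11]. Speed limits (rad/s): [2.57, 2.57, 3.14, 3.14, 3.14, 3.14].

INTERFACE

Orientations are given as [roll, pitch, yaw] about the fixed x, y, z axes, in that order (R = Rz(yaw) Ry(pitch) Rx(roll)).
In Python, from cell import robot gives the robot as it stands.
- The arm moves only by the tool jog_arm, never from a script. Its argument "deltas" is one flat list of numbers, 6 for each row, row after row: the shift along the world's x, y, z in units of 0.1 m (1.0 is 0.1 m), then the turn, a rotation vector about the world's x, y, z in units of 90 degrees (1.0 is 90 degrees). A call has 1 to 5 rows; each row is the pose to reach, as a shift and turn from the pose commanded when the call began; what a row does not reach only later rows make up. A row lasts 1/12 s, in which the tool goes at most 41.7 mm and 7.16 degrees, less where a joint would pass 70% of its speed; a pose out of reach is approached as far as the arm can. A call with a number of a shift or a turn outside -1 to 1 is refused whole. A call with a gripper value outside its range is refused whole. "claw" is the opening, from 0 (shut) to 1 (fully open), set as the call begins (left out, the last holds). The fingers move at their own pace and stop on an object; "newtons" is the grip in N (left out, the last holds). Time passes only in rows, so rows that repeat a pose let the fingers close. It gives the time, the measured TCP pose, the force and the opening at its end, in the units of the state.
- robot.observe(): the state, without advancing time (a new reading comes with each control period).
- robot.read_camera(name): name is "scene" or "side" or "wrist"; returns the picture (400x640x3 uint8, red, green, blue); there is no depth.
- robot.camera_params(name): a dict with "fx", "fy", "cx", "cy" (pixels), "k1" (the pictures are not rectified: a ray, as slopes to the right and down, at radius r is drawn at 1 + k1 r^2 times it, then the intrinsics apply), "R" (3x3) and "t" (3): a world point X has camera coordinates R X + t. Camera axes: x right, y down, z forward; pixel columns grow to the right and rows downward; lengths in m; the calibration is good to about 2 mm. A picture is of the moment at which its call begins: read the wrist's pose just before it. camera_params takes no time and is no camera call; for the wrist camera it gives the pose at the moment of the call.
- robot.hand_in(): hands the job in, once; it reports no verdict.
The state is a dict: "time": time; "qpos": joint angles; "qvel": joint speeds; "joint_efforts": joint torques, N m; "tool_pos": TCP position; "tool_rot": TCP orientation; "contact_force": force on the tool from outside, world axes, zero at the start; "torque": the same for the moment, N m; "opening": finger opening in m.
Only numpy, scipy, OpenCV 4.12 (cv2) and the standard library are available. Lean on these libraries where they do the work, as an engineer would, in place of code of your own. Each camera call takes 0.05 s, during which the arm holds its last target. There are 200 camera calls.

## Working session

There is one attempt and no reset: what is moved stays moved. The work goes in short steps, Python scripts to look and compute and a tool call to move; the robot and the scene stay as the last step left them, time stands still between calls to the robot, and variables do not carry over. Pictures are saved under pics/ and viewed, about 8 in all and at most 12, crops included, and the job is handed in when it is done.

Besides the shell and the picture viewer there is one more tool, called after "Call:" as name(argument=value, ...) on one line, values as JSON. jog_arm: Moves the arm, as the interface text tells. Its arguments: {"type":"object","properties":{"deltas":{"type":"array","items":{"type":"number"}},"claw":{"type":"number"},"newtons":{"type":"number"}},"required":["deltas"]}

```bash
mkdir -p pics && cat > h.py <<'E'
import numpy as np, cv2
from cell import robot
def grab(n,f):
    p=robot.camera_params(n); im=robot.read_camera(n); cv2.imwrite('pics/'+f+'.png',im[:,:,::-1]); return im,p
def ray(p,u,v):
    K=np.array([[p['fx'],0,p['cx']],[0,p['fy'],p['cy']],[0,0,1.]])
    x=cv2.undistortPoints(np.array([[[u,v]]],float),K,np.array([p['k1'],0,0,0.]))[0,0] 
    R=np.array(p['R']);t=np.array(p['t']); return -R.T@t, R.T@np.array([x[0],x[1],1])
def onz(p,u,v,z):
    o,d=ray(p,u,v); return o+d*(z-o[2])/d[2]
E
python3 - <<'E'
from h import *
ims=[]
for n in('scene','side'):
    im,p=grab(n,n+'0'); print(n,{k:np.round(v,3).tolist() for k,v in p.items()}); ims.append(im)
print(robot.observe())
E
```

```text
scene {'fx': 516.785, 'fy': 516.785, 'cx': 315.766, 'cy': 196.605, 'k1': -0.107, 'R': [[0.207, 0.978, -0.019], [0.556, -0.134, -0.82], [-0.805, 0.16, -0.571]], 't': [-0.108, -0.209, 1.626]}
side {'fx': 508.507, 'fy': 508.507, 'cx': 322.463, 'cy': 201.007, 'k1': -0.025, 'R': [[0.929, -0.369, -0.014], [-0.291, -0.707, -0.644], [0.228, 0.603, -0.765]], 't': [-0.498, 0.214, 0.999]}
{'time': 0.1, 'qpos': array([ 1.02597760e+00,  3.42667292e-01,  1.52492034e+00, -4.04715269e-05,
        1.27538756e+00, -1.45984316e-01]), 'qvel': array([-0.00109608, -0.00150721, -0.0031844 , -0.00097942, -0.00091955,
       -0.00055233]), 'joint_efforts': array([ 1.45955510e-03, -4.32003844e+01, -2.44694495e+01,  7.20569445e-02,
        5.24975604e-02, -2.57910284e-05]), 'tool_pos': array([0.20368278, 0.48350339, 0.23710745]), 'tool_rot': array([-3.14021919e+00, -1.62821860e-04,  2.74276994e+00]), 'contact_force': array([ 0.16365993, -0.03728758,  0.33247472]), 'torque': array([ 0.02916218,  0.02446014, -0.03785661]), 'opening': 0.09149934924317761}
```

View pics/scene0.png

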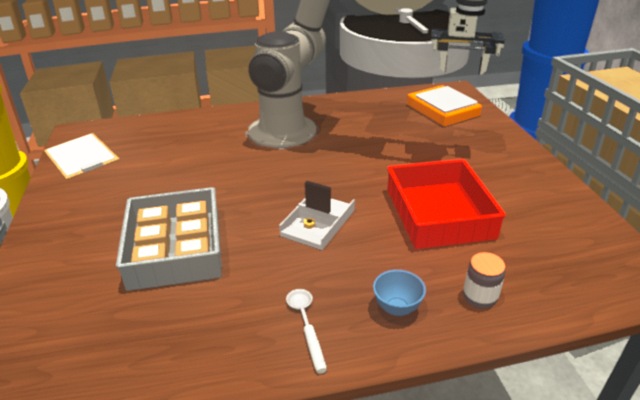

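View pics/side0.png

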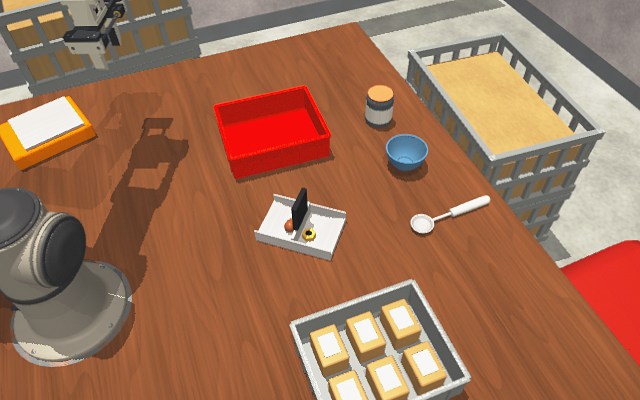

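Scene picture: the dish is at about (317,220), with the red tote to its right (robot's left, +y) at (443,205) and the grey tote on the left. Side picture: the pebble is at (290,226) on the robot side of the handle, and the nut is at (309,234). I'll enlarge the dish to get its corners.

```bash
python3 - <<'E'
from h import *
a=cv2.imread('pics/scene0.png')[170:255,265:365]; b=cv2.imread('pics/side0.png')[180:265,250:350]
o=np.vstack([cv2.resize(x,None,fx=7,fy=3.5*1,interpolation=cv2.INTER_CUBIC) for x in(a,b)])
o=np.hstack([cv2.resize(x,(400,340),interpolation=cv2.INTER_CUBIC) for x in(a,b)])
cv2.imwrite('pics/crop0.png',o)
for n in('scene','side'):
    im=cv2.imread(f'pics/{n}0.png'); p=robot.camera_params(n)
    hsv=cv2.cvtColor(im,cv2.COLOR_BGR2HSV)
    m=(((hsv[...,0]<5)|(hsv[...,0]>175))&(hsv[...,1]>200)&(hsv[...,2]>90)).astype(np.uint8)
    m[:, 520:]=0
    c=max(cv2.findContours(m,0,2)[0],key=cv2.contourArea)
    ap=cv2.approxPolyDP(c,5,True)[:,0]
    for q in ap: print(n,q,'z70',onz(p,*q,.07).round(3),'z0',onz(p,*q,0).round(3))
E
```

```text
scene [464 160] z70 [0.409 0.417 0.07 ] z0 [0.303 0.478 0.   ]
scene [390 166] z70 [0.392 0.221 0.07 ] z0 [0.285 0.262 0.   ]
scene [395 180] z70 [0.457 0.212 0.07 ] z0 [0.356 0.252 0.   ]
scene [387 168] z70 [0.4  0.21 0.07] z0 [0.293 0.25  0.   ]
scene [389 195] z70 [0.514 0.177 0.07 ] z0 [0.419 0.214 0.   ]
scene [416 248] z70 [0.707 0.17  0.07 ] z0 [0.632 0.206 0.   ]
scene [497 238] z70 [0.718 0.347 0.07 ] z0 [0.643 0.401 0.   ]
scene [505 214] z70 [0.645 0.405 0.07 ] z0 [0.564 0.465 0.   ]
side [306  87] z70 [0.648 0.395 0.07 ] z0 [0.678 0.483 0.   ]
side [214 106] z70 [0.405 0.413 0.07 ] z0 [0.415 0.502 0.   ]
side [235 178] z70 [0.389 0.151 0.07 ] z0 [0.397 0.218 0.   ]
side [329 155] z70 [0.608 0.138 0.07 ] z0 [0.635 0.204 0.   ]
side [330 134] z70 [0.637 0.203 0.07 ] z0 [0.666 0.274 0.   ]
```

View pics/crop0.png

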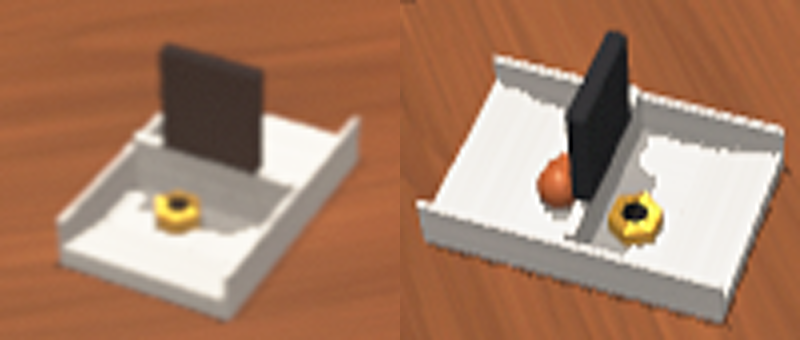

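```bash
python3 - <<'E'
from h import *
S=robot.camera_params('scene');D=robot.camera_params('side')
f=lambda p,c,z,o:onz(p,o[0]+c[0]/4,o[1]+c[1]/4,z).round(4)
s=(265,170);d=(150,180)
d=(250-100,180)
for n,c,z in(('top l',(163,47),.109),('top r',(263,71),.109),('bot corner l',(60,264),0),('bot r',(226,320),0),('nut',(178,212),.009)):print('scene',n,f(S,c,z,s))
for n,c,z in(('top near',(583,114),.109),('top far',(618,36),.109),('bot -x',(423,242),0),('bot +x',(722,322),0),('wall top +x far',(783,130),.032),('wall top -x far',(497,57),.032),('wall top near-x',(420,204),.032),('wt near +x',(728,290),.032),('nut',(635,220),.009),('peb',(557,183),.016)):print('side',n,f(D,c,z,d))
E
```

```text
scene top l [ 0.4724 -0.0112  0.109 ]
scene top r [0.5097 0.0387 0.109 ]
scene bot corner l [ 0.5191 -0.0844  0.    ]
scene bot r [ 0.5893 -0.0015  0.    ]
scene nut [ 0.4981 -0.0102  0.009 ]
side top near [ 0.4751 -0.013   0.109 ]
side top far [0.5094 0.0291 0.109 ]
side bot -x [0.3893 0.0217 0.    ]
side bot +x [ 0.5197 -0.0871  0.    ]
side wall top +x far [ 0.5895 -0.0041  0.032 ]
side wall top -x far [0.4618 0.1052 0.032 ]
side wall top near-x [0.3917 0.0226 0.032 ]
side wt near +x [ 0.5219 -0.0898  0.032 ]
side nut [ 0.4988 -0.0142  0.009 ]
side peb [0.4667 0.0202 0.016 ]
```

Both views agree. The handle is at (0.491, 0.010) and the dish's long axis lies at -40°, with measured sizes of 168 x 109 mm. The pebble is on the side facing 140°. The tote centre is about (0.522, 0.310), turned about -3°. Next I move above the handle with the jaws along -40°.

Call:
jog_arm(deltas=[0.19, -0.32, 0, 0, 0, -0.08, 0.38, -0.64, 0, 0, 0, -0.16, 0.576, -0.947, 0, 0, 0, -0.238, 0.576, -0.947, 0, 0, 0, -0.238], claw=1)

```text
time: 0.43
tool_pos: [0.2636, 0.3849, 0.2374]
tool_rot: [-3.14, 0.002, 2.359]
contact_force: [-0.1, 0.6, 1.0]
opening: 0.0916
```

Call:
jog_arm(deltas=[0.19, -0.32, 0, 0, 0, -0.08, 0.38, -0.64, 0, 0, 0, -0.16, 0.576, -0.947, 0, 0, 0, -0.238, 0.576, -0.947, 0, 0, 0, -0.238])

```text
time: 0.77
tool_pos: [0.3215, 0.2906, 0.2375]
tool_rot: [-3.142, 0.002, 1.985]
contact_force: [0.5, 0.7, 0.2]
opening: 0.092
```

Call:
jog_arm(deltas=[0.19, -0.32, 0, 0, 0, -0.08, 0.38, -0.64, 0, 0, 0, -0.16, 0.576, -0.947, 0, 0, 0, -0.238, 0.576, -0.947, 0, 0, 0, -0.238])

```text
time: 1.1
tool_pos: [0.3794, 0.196, 0.2376]
tool_rot: [3.14, 0.002, 1.612]
contact_force: [0.4, -0.2, 0.8]
opening: 0.0917
```

Call:
jog_arm(deltas=[0.19, -0.32, 0, 0, 0, -0.08, 0.38, -0.64, 0, 0, 0, -0.16, 0.576, -0.947, 0, 0, 0, -0.238, 0.576, -0.947, 0, 0, 0, -0.238])

```text
time: 1.43
tool_pos: [0.4371, 0.1015, 0.2376]
tool_rot: [3.139, 0.001, 1.239]
contact_force: [0.1, 0.4, 0.4]
opening: 0.0915
```

Call:
jog_arm(deltas=[0.19, -0.32, 0, 0, 0, -0.08, 0.38, -0.64, 0, 0, 0, -0.16, 0.576, -0.947, 0, 0, 0, -0.238, 0.576, -0.947, 0, 0, 0, -0.238])

```text
time: 1.77
tool_pos: [0.4947, 0.0068, 0.2373]
tool_rot: [3.139, 0.0, 0.866]
contact_force: [-0.9, 0.0, 0.2]
opening: 0.0919
```

```bash
python3 - <<'E'
from h import *
im,p=grab('wrist','w0'); np.save('wp.npy',p,allow_pickle=True)
print({k:np.round(v,3).tolist() for k,v in p.items()}, robot.observe()['tool_pos'])
K=np.array([[p['fx'],0,p['cx']],[0,p['fy'],p['cy']],[0,0,1.]])
c=np.array(p['R'])@[.491,.010,.109]+p['t']; print(K@c/c[2])
E
```

```text
{'fx': 323.852, 'fy': 323.852, 'cx': 318.709, 'cy': 203.68, 'k1': -0.045, 'R': [[0.762, -0.648, 0.003], [-0.624, -0.732, 0.274], [-0.175, -0.21, -0.962]], 't': [-0.373, 0.28, 0.479]} [0.49296098 0.00902371 0.23710026]
[312.33115914 198.95849297   1.        ]
```

View pics/w0.png

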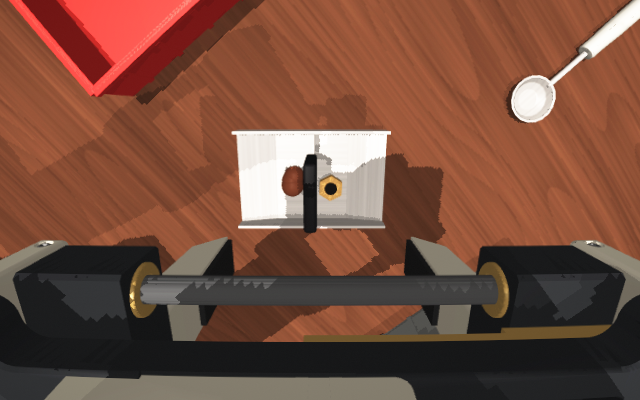

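Wrist picture: the handle top is centred near (311,199), and I predicted (312,199). The slab is square to the jaws, with the pebble left at (292,181) and the nut right at (330,187). Descending.

Call:
jog_arm(deltas=[0, 0, -0.3, 0, 0, 0, 0, 0, -0.6, 0, 0, 0, 0, 0, -0.9, 0, 0, 0, 0, 0, -0.9, 0, 0, 0])

```text
time: 2.15
tool_pos: [0.4878, 0.0124, 0.1429]
tool_rot: [-3.132, 0.005, 0.878]
contact_force: [-0.7, -0.1, -0.1]
opening: 0.0918
```

Call:
jog_arm(deltas=[0, 0, -0.2, 0, 0, 0, 0, 0, -0.4, 0, 0, 0, 0, 0, -0.58, 0, 0, 0, 0, 0, -0.68, 0, 0, 0, 0, 0, -0.68, 0, 0, 0])

```text
time: 2.57
tool_pos: [0.4909, 0.0114, 0.079]
tool_rot: [-3.139, 0.001, 0.876]
contact_force: [-0.5, 0.0, 0.2]
opening: 0.0917
```

Call:
jog_arm(deltas=[0, 0, 0, 0, 0, 0, 0, 0, 0, 0, 0, 0, 0, 0, 0, 0, 0, 0, 0, 0, 0, 0, 0, 0, 0, 0, 0, 0, 0, 0], claw=0, newtons=35)

```text
time: 2.98
tool_pos: [0.4922, 0.0103, 0.0804]
tool_rot: [3.14, -0.001, 0.874]
contact_force: [0.2, -0.2, -1.0]
opening: 0.0631
```

Call:
jog_arm(deltas=[0, 0, 0, 0, 0, 0, 0, 0, 0, 0, 0, 0, 0, 0, 0, 0, 0, 0, 0, 0, 0, 0, 0, 0, 0, 0, 0, 0, 0, 0])

```text
time: 3.4
tool_pos: [0.4918, 0.0103, 0.0797]
tool_rot: [3.142, 0.0, 0.873]
contact_force: [0.2, -0.1, -0.3]
opening: 0.0294
```

Call:
jog_arm(deltas=[0, 0, 0, 0, 0, 0, 0, 0, 0, 0, 0, 0, 0, 0, 0, 0, 0, 0, 0, 0, 0, 0, 0, 0, 0, 0, 0, 0, 0, 0])

```text
time: 3.82
tool_pos: [0.4912, 0.0105, 0.0797]
tool_rot: [-3.141, 0.001, 0.874]
contact_force: [-4.7, 1.8, 2.5]
opening: 0.0122
```

Call:
jog_arm(deltas=[0, 0, 0, 0, 0, 0, 0, 0, 0, 0, 0, 0, 0, 0, 0, 0, 0, 0, 0, 0, 0, 0, 0, 0, 0, 0, 0, 0, 0, 0])

```text
time: 4.23
tool_pos: [0.4918, 0.0103, 0.0796]
tool_rot: [-3.141, 0.0, 0.874]
contact_force: [-2.7, 0.6, 1.5]
opening: 0.0118
```

Call:
jog_arm(deltas=[0, 0, 0.05, 0, 0, 0, 0, 0, 0.12, 0, 0, 0, 0, 0, 0.2, 0, 0, 0, 0, 0, 0.3, 0, 0, 0, 0, 0, 0.4, 0, 0, 0])

```text
time: 4.65
tool_pos: [0.4922, 0.0102, 0.1208]
tool_rot: [3.141, -0.0, 0.874]
contact_force: [-0.6, 0.2, -3.8]
opening: 0.0119
```

Call:
jog_arm(deltas=[0, 0, 0.12, 0, 0, 0, 0, 0, 0.24, 0, 0, 0, 0, 0, 0.36, 0, 0, 0, 0, 0, 0.46, 0, 0, 0, 0, 0, 0.5, 0, 0, 0])

```text
time: 5.07
tool_pos: [0.4929, 0.0101, 0.1719]
tool_rot: [3.138, -0.002, 0.873]
contact_force: [0.6, 0.9, -3.9]
opening: 0.0118
```

The dish is lifted: the tool carries 3.8 N and the opening is 12 mm. I'll carry it smoothly to the tote while turning it +37°.

Call:
jog_arm(deltas=[0.009, 0.03, 0.004, 0, 0, 0.004, 0.028, 0.09, 0.012, 0, 0, 0.012, 0.053, 0.17, 0.023, 0, 0, 0.023, 0.085, 0.27, 0.036, 0, 0, 0.037, 0.116, 0.37, 0.05, 0, 0, 0.051])

```text
time: 5.48
tool_pos: [0.5036, 0.0485, 0.1744]
tool_rot: [-3.141, 0.0, 0.956]
contact_force: [0.3, 0.9, -3.5]
opening: 0.0123
```

Call:
jog_arm(deltas=[0.031, 0.1, 0.014, 0, 0, 0.014, 0.063, 0.2, 0.027, 0, 0, 0.028, 0.094, 0.3, 0.041, 0, 0, 0.041, 0.126, 0.4, 0.054, 0, 0, 0.055, 0.157, 0.5, 0.068, 0, 0, 0.069])

```text
time: 5.9
tool_pos: [0.5194, 0.0985, 0.1816]
tool_rot: [3.142, 0.0, 1.065]
contact_force: [-1.0, 0.3, -4.7]
opening: 0.0117
```

Call:
jog_arm(deltas=[0.031, 0.1, 0.014, 0, 0, 0.014, 0.063, 0.2, 0.027, 0, 0, 0.028, 0.094, 0.3, 0.041, 0, 0, 0.041, 0.126, 0.4, 0.054, 0, 0, 0.055, 0.157, 0.5, 0.068, 0, 0, 0.069])

```text
time: 6.32
tool_pos: [0.5351, 0.1483, 0.1884]
tool_rot: [3.142, 0.0, 1.173]
contact_force: [0.7, 0.3, -3.9]
opening: 0.0118
```

Call:
jog_arm(deltas=[0.031, 0.1, 0.014, 0, 0, 0.014, 0.063, 0.2, 0.027, 0, 0, 0.028, 0.094, 0.3, 0.041, 0, 0, 0.041, 0.126, 0.4, 0.054, 0, 0, 0.055, 0.157, 0.5, 0.068, 0, 0, 0.069])

```text
time: 6.73
tool_pos: [0.5509, 0.1983, 0.1952]
tool_rot: [3.142, 0.0, 1.281]
contact_force: [-0.1, 0.5, -4.3]
opening: 0.0121
```

Call:
jog_arm(deltas=[0.031, 0.1, 0.014, 0, 0, 0.014, 0.063, 0.2, 0.027, 0, 0, 0.028, 0.094, 0.3, 0.041, 0, 0, 0.041, 0.126, 0.4, 0.054, 0, 0, 0.055, 0.157, 0.5, 0.068, 0, 0, 0.069])

```text
time: 7.15
tool_pos: [0.5665, 0.2483, 0.202]
tool_rot: [3.142, 0.0, 1.389]
contact_force: [0.2, 0.0, -5.0]
opening: 0.0118
```

Call:
jog_arm(deltas=[0.031, 0.1, 0.014, 0, 0, 0.014, 0.063, 0.2, 0.027, 0, 0, 0.028, 0.094, 0.3, 0.041, 0, 0, 0.041, 0.126, 0.4, 0.054, 0, 0, 0.055, 0.157, 0.5, 0.068, 0, 0, 0.069])

```text
time: 7.57
tool_pos: [0.5821, 0.2983, 0.2088]
tool_rot: [-3.141, 0.0, 1.498]
contact_force: [0.4, -0.6, -3.4]
opening: 0.0117
```

Call:
jog_arm(deltas=[0.019, 0.06, 0.006, 0, 0, 0.008, 0.028, 0.09, 0.009, 0, 0, 0.012, 0.031, 0.1, 0.01, 0, 0, 0.014, 0.031, 0.1, 0.01, 0, 0, 0.014, 0.031, 0.1, 0.01, 0, 0, 0.014])

```text
time: 7.98
tool_pos: [0.585, 0.3069, 0.2096]
tool_rot: [-3.141, 0.0, 1.517]
contact_force: [0.1, -0.7, -4.2]
opening: 0.0122
```

```bash
python3 - <<'E'
from h import *
print(robot.observe()['qpos'].round(3),robot.observe()['tool_rot'].round(3))
a,p=grab('wrist','w1'); b,q=grab('side','s1')
cv2.imwrite('pics/c1.png',np.vstack([a[0:280,100:540],cv2.resize(b[60:220,200:420],(440,320))])[:,:,::-1])
E
```

```text
[ 0.367  0.617  1.149 -0.     1.376  0.421] [-3.141  0.     1.517]
```

View pics/c1.png

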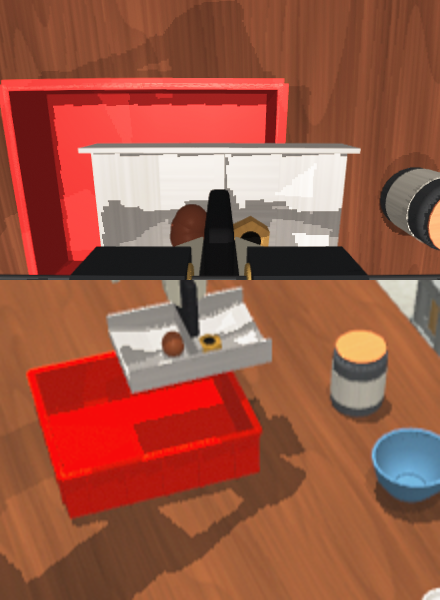

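Both pictures show the pebble and the nut in the dish, with the pebble-side lip over the tote. I'll tip about the dish's y in small steps.

Call:
jog_arm(deltas=[0, 0, 0, 0, -0.02, 0, 0, 0, 0, -0.002, -0.05, 0, 0, 0, 0, -0.004, -0.08, 0, 0, 0, 0, -0.006, -0.11, 0, 0, 0, 0, -0.008, -0.14, 0])

```text
time: 8.5
tool_pos: [0.5849, 0.3068, 0.21]
tool_rot: [2.919, 0.001, 1.517]
contact_force: [0.3, 0.1, -3.3]
opening: 0.0116
```

Call:
jog_arm(deltas=[0, 0, 0, -0.002, -0.03, 0, 0, 0, 0, -0.003, -0.06, 0, 0, 0, 0, -0.005, -0.09, 0, 0, 0, 0, -0.006, -0.12, 0, 0, 0, 0, -0.008, -0.14, 0])

```text
time: 8.92
tool_pos: [0.5842, 0.3068, 0.2096]
tool_rot: [2.7, 0.002, 1.517]
contact_force: [-0.4, -1.2, -4.4]
opening: 0.0121
```

Call:
jog_arm(deltas=[0, 0, 0, -0.001, -0.02, 0, 0, 0, 0, -0.002, -0.04, 0, 0, 0, 0, -0.003, -0.06, 0, 0, 0, 0, -0.003, -0.06, 0, 0, 0, 0, -0.003, -0.06, 0])

```text
time: 9.33
tool_pos: [0.5845, 0.307, 0.2097]
tool_rot: [2.608, 0.002, 1.517]
contact_force: [0.0, 1.2, -3.6]
opening: 0.0118
```

```bash
python3 - <<'E'
from h import *
print(robot.observe()['qpos'].round(3),robot.observe()['tool_rot'].round(3))
a,p=grab('scene','sc2'); b,q=grab('side','s2')
cv2.imwrite('pics/c2.png',np.vstack([cv2.resize(a[110:260,340:540],(400,300)),cv2.resize(b[60:220,200:400],(400,300))])[:,:,::-1])
E
```

```text
[ 0.491  0.423  1.609 -0.43   0.689  0.82 ] [2.608e+00 2.000e-03 1.517e+00]
```

View pics/c2.png

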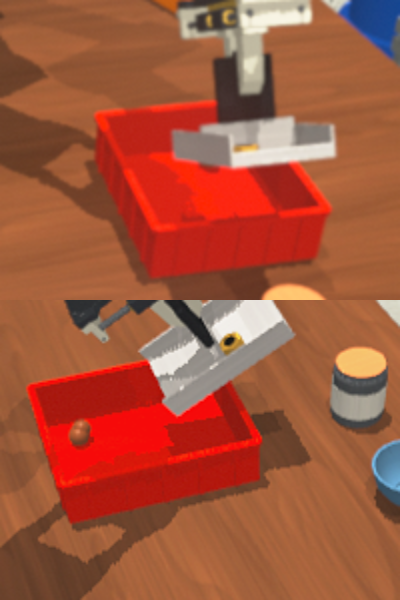

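At 31° of tilt the pebble lies in the tote (lower crop, about (80,433)), and the nut rests against the divider at (231,343). I'll hold briefly, then level the dish.

Call:
jog_arm(deltas=[0, 0, 0, 0, 0, 0, 0, 0, 0, 0, 0, 0, 0, 0, 0, 0, 0, 0, 0, 0, 0, 0, 0, 0, 0, 0, 0, 0, 0, 0])

```text
time: 9.85
tool_pos: [0.5851, 0.3073, 0.2097]
tool_rot: [2.607, 0.001, 1.517]
contact_force: [-0.1, -0.0, -2.5]
opening: 0.012
```

Call:
jog_arm(deltas=[0, 0, 0, 0.001, 0.02, 0, 0, 0, 0, 0.003, 0.05, 0, 0, 0, 0, 0.005, 0.08, 0, 0, 0, 0, 0.006, 0.11, 0, 0, 0, 0, 0.008, 0.14, 0])

```text
time: 10.27
tool_pos: [0.5851, 0.3075, 0.21]
tool_rot: [2.829, 0.0, 1.518]
contact_force: [0.1, -0.2, -4.1]
opening: 0.0119
```

Call:
jog_arm(deltas=[0, 0, 0, 0.002, 0.03, 0, 0, 0, 0, 0.004, 0.06, 0, 0, 0, 0, 0.006, 0.1, 0, 0, 0, 0, 0.007, 0.13, 0, 0, 0, 0, 0.008, 0.15, 0])

```text
time: 10.68
tool_pos: [0.5859, 0.3072, 0.2099]
tool_rot: [3.064, 0.0, 1.517]
contact_force: [0.9, -0.1, -3.2]
opening: 0.0117
```

Call:
jog_arm(deltas=[0, 0, 0, 0.001, 0.02, 0, 0, 0, 0, 0.002, 0.04, 0, 0, 0, 0, 0.003, 0.05, 0, 0, 0, 0, 0.003, 0.05, 0, 0, 0, 0, 0.003, 0.05, 0])

```text
time: 11.1
tool_pos: [0.5853, 0.3073, 0.2095]
tool_rot: [3.141, 0.0, 1.517]
contact_force: [-0.1, 0.0, -4.3]
opening: 0.0116
```

Call:
jog_arm(deltas=[-0.009, -0.03, 0, 0, 0, 0, -0.028, -0.09, 0, 0, 0, 0, -0.053, -0.17, 0, 0, 0, 0, -0.085, -0.27, 0, 0, 0, 0, -0.116, -0.37, 0, 0, 0, 0])

```text
time: 11.52
tool_pos: [0.5729, 0.2694, 0.2099]
tool_rot: [3.141, 0.0, 1.518]
contact_force: [-0.2, 0.2, -3.6]
opening: 0.0121
```

Call:
jog_arm(deltas=[-0.031, -0.1, 0, 0, 0, -0.014, -0.063, -0.2, 0, 0, 0, -0.028, -0.094, -0.3, 0, 0, 0, -0.041, -0.126, -0.4, 0, 0, 0, -0.055, -0.157, -0.5, 0, 0, 0, -0.069])

```text
time: 11.93
tool_pos: [0.5574, 0.2192, 0.2098]
tool_rot: [3.141, 0.0, 1.407]
contact_force: [0.8, 0.8, -3.3]
opening: 0.012
```

Call:
jog_arm(deltas=[-0.031, -0.1, 0, 0, 0, -0.014, -0.063, -0.2, 0, 0, 0, -0.028, -0.094, -0.3, 0, 0, 0, -0.041, -0.126, -0.4, 0, 0, 0, -0.055, -0.157, -0.5, 0, 0, 0, -0.069])

```text
time: 12.35
tool_pos: [0.5417, 0.1694, 0.2098]
tool_rot: [3.141, 0.0, 1.298]
contact_force: [0.3, -0.3, -3.8]
opening: 0.0117
```

Call:
jog_arm(deltas=[-0.031, -0.1, 0, 0, 0, -0.014, -0.063, -0.2, 0, 0, 0, -0.028, -0.094, -0.3, 0, 0, 0, -0.041, -0.126, -0.4, 0, 0, 0, -0.055, -0.157, -0.5, 0, 0, 0, -0.069])

```text
time: 12.77
tool_pos: [0.526, 0.1194, 0.2098]
tool_rot: [3.141, 0.0, 1.19]
contact_force: [-0.3, -0.6, -3.7]
opening: 0.0118
```

Call:
jog_arm(deltas=[-0.031, -0.1, 0, 0, 0, -0.014, -0.063, -0.2, 0, 0, 0, -0.028, -0.094, -0.3, 0, 0, 0, -0.041, -0.126, -0.4, 0, 0, 0, -0.055, -0.157, -0.5, 0, 0, 0, -0.069])

```text
time: 13.18
tool_pos: [0.5103, 0.0693, 0.2098]
tool_rot: [3.141, 0.0, 1.082]
contact_force: [-0.7, -0.9, -3.9]
opening: 0.012
```

Call:
jog_arm(deltas=[-0.031, -0.1, 0, 0, 0, -0.014, -0.063, -0.2, 0, 0, 0, -0.028, -0.094, -0.3, 0, 0, 0, -0.041, -0.126, -0.4, 0, 0, 0, -0.055, -0.157, -0.5, 0, 0, 0, -0.069])

```text
time: 13.6
tool_pos: [0.4946, 0.0193, 0.2098]
tool_rot: [3.141, 0.0, 0.973]
contact_force: [0.8, 1.0, -3.6]
opening: 0.0115
```

Call:
jog_arm(deltas=[-0.019, -0.06, 0, 0, 0, -0.01, -0.028, -0.09, 0, 0, 0, -0.03, -0.031, -0.1, 0, 0, 0, -0.05, -0.031, -0.1, 0, 0, 0, -0.06, -0.031, -0.1, 0, 0, 0, -0.065])

```text
time: 14.02
tool_pos: [0.4918, 0.0101, 0.2098]
tool_rot: [3.141, -0.0, 0.872]
contact_force: [-0.4, 0.8, -3.1]
opening: 0.0116
```

```bash
python3 - <<'E'
from h import *
print(robot.observe()['qpos'].round(3),robot.observe()['tool_pos'].round(4),robot.observe()['tool_rot'].round(3))
a,p=grab('scene','sc3'); b,q=grab('side','s3')
cv2.imwrite('pics/c3.png',np.vstack([cv2.resize(a[90:260,260:520],(480,300)),cv2.resize(b[60:280,200:400],(480,300))])[:,:,::-1])
E
```

```text
[-0.135  0.307  1.657  0.     1.177  0.563] [0.4918 0.0101 0.2098] [ 3.141 -0.     0.872]
```

View pics/c3.png

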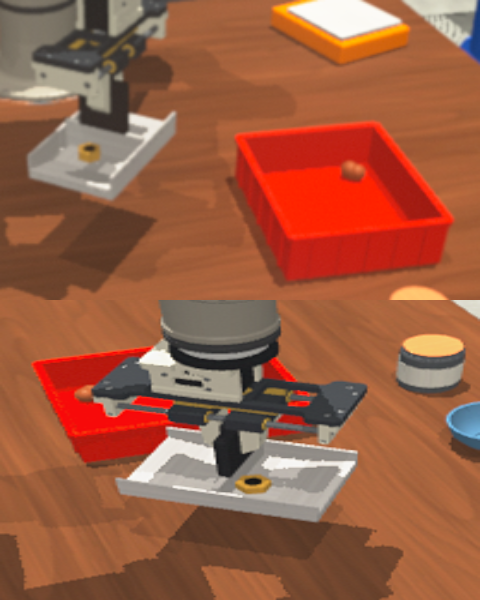

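The pebble is in the tote at (352,171), and the nut is in the level dish above its old place. Lowering it.

Call:
jog_arm(deltas=[0, 0, -0.06, 0, 0, 0, 0, 0, -0.2, 0, 0, 0, 0, 0, -0.4, 0, 0, 0, 0, 0, -0.6, 0, 0, 0, 0, 0, -0.8, 0, 0, 0])

```text
time: 14.53
tool_pos: [0.4918, 0.0105, 0.1286]
tool_rot: [3.141, -0.0, 0.874]
contact_force: [0.4, -0.1, -3.6]
opening: 0.0122
```

Call:
jog_arm(deltas=[0, 0, -0.17, 0, 0, 0, 0, 0, -0.31, 0, 0, 0, 0, 0, -0.41, 0, 0, 0, 0, 0, -0.45, 0, 0, 0, 0, 0, -0.47, 0, 0, 0])

```text
time: 14.95
tool_pos: [0.4915, 0.0105, 0.0819]
tool_rot: [-3.14, 0.001, 0.874]
contact_force: [-0.3, -0.6, -3.8]
opening: 0.0121
```

Call:
jog_arm(deltas=[0, 0, -0.01, 0, 0, 0, 0, 0, -0.02, 0, 0, 0, 0, 0, -0.03, 0, 0, 0, 0, 0, -0.03, 0, 0, 0, 0, 0, -0.03, 0, 0, 0])

```text
time: 15.37
tool_pos: [0.4921, 0.0103, 0.0801]
tool_rot: [3.141, -0.0, 0.873]
contact_force: [0.3, -0.4, -3.8]
opening: 0.0117
```

Not yet touching; the full weight is still on the gripper. I'll go a little lower.

Call:
jog_arm(deltas=[0, 0, -0.003, 0, 0, 0, 0, 0, -0.006, 0, 0, 0, 0, 0, -0.01, 0, 0, 0, 0, 0, -0.01, 0, 0, 0, 0, 0, -0.01, 0, 0, 0])

```text
time: 15.78
tool_pos: [0.4922, 0.0103, 0.0796]
tool_rot: [3.141, -0.001, 0.873]
contact_force: [-0.8, 0.5, 5.8]
opening: 0.0122
```

Seated: +5.8 N. I'll open and withdraw.

Call:
jog_arm(deltas=[0, 0, 0, 0, 0, 0, 0, 0, 0, 0, 0, 0, 0, 0, 0, 0, 0, 0, 0, 0, 0, 0, 0, 0, 0, 0, 0, 0, 0, 0], claw=0.7)

```text
time: 16.2
tool_pos: [0.4919, 0.0103, 0.0787]
tool_rot: [3.141, 0.0, 0.873]
contact_force: [0.0, -0.9, -0.0]
opening: 0.0407
```

Call:
jog_arm(deltas=[0, 0, 0, 0, 0, 0, 0, 0, 0, 0, 0, 0, 0, 0, 0, 0, 0, 0, 0, 0, 0, 0, 0, 0, 0, 0, 0, 0, 0, 0])

```text
time: 16.62
tool_pos: [0.4919, 0.0103, 0.0787]
tool_rot: [3.142, 0.0, 0.873]
contact_force: [-0.2, -0.7, 0.3]
opening: 0.0639
```

Call:
jog_arm(deltas=[0, 0, 0.1, 0, 0, 0, 0, 0, 0.3, 0, 0, 0, 0, 0, 0.5, 0, 0, 0, 0, 0, 0.7, 0, 0, 0, 0, 0, 0.9, 0, 0, 0])

```text
time: 17.03
tool_pos: [0.4918, 0.0103, 0.1705]
tool_rot: [3.141, -0.0, 0.873]
contact_force: [0.6, -0.9, 0.4]
opening: 0.0647
```

Call:
jog_arm(deltas=[0, 0, 0.2, 0, 0, 0, 0, 0, 0.4, 0, 0, 0, 0, 0, 0.5, 0, 0, 0, 0, 0, 0.5, 0, 0, 0, 0, 0, 0.5, 0, 0, 0])

```text
time: 17.45
tool_pos: [0.4919, 0.0103, 0.2194]
tool_rot: [3.14, -0.001, 0.873]
contact_force: [-0.3, 0.1, -0.1]
opening: 0.0643
```

```bash
python3 - <<'E'
from h import *
print(robot.observe()['tool_pos'].round(4),robot.observe()['contact_force'].round(2))
a,p=grab('wrist','w4'); b,q=grab('scene','sc4')
cv2.imwrite('pics/c4.png',np.vstack([cv2.resize(a[0:300],(480,225)),cv2.resize(b[110:260,260:520],(480,280))])[:,:,::-1])
E
```

```text
[0.4919 0.0103 0.2194] [-0.34  0.13 -0.1 ]
```

View pics/c4.png

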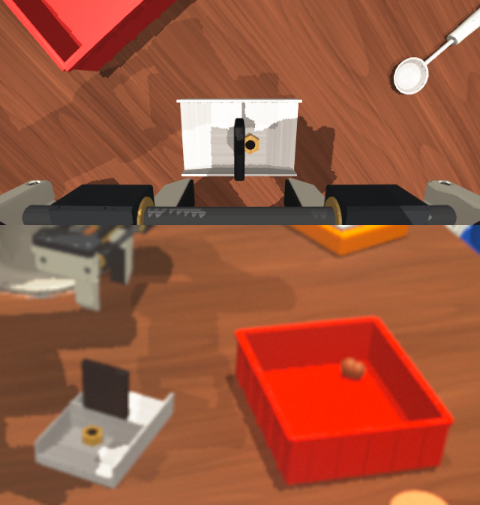

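The dish stands upright with the nut at (250,144) in the wrist crop. The pebble is in the tote at (352,368), and the gripper is clear.

```bash
python3 -c "
from cell import robot
print(robot.hand_in())"
```

```text
the job is handed in; nothing more can be done
None
```

I handed the job in at about 17.5 s of the 67 s allowed; hand-in gives no verdict.

- **Lift and tip:** I gripped the dish by its handle and carried it over the red tote with the pebble and the nut both in it. Tipping it 31° towards the pebble's side rolled the pebble into the tote. I held the tilt for about half a second more, then levelled the dish.
- **Set-down:** I put the dish back in its original place. The force reading turned from -3.8 N, the dish's weight, to +5.8 N on contact. I then opened the gripper and raised it clear.
- **Last checks:** The final wrist and scene pictures show the dish upright on the bench with the nut in it and the pebble inside the tote. The force on the tool was about 0 N. I judged the final positions by eye from these pictures, without measuring coordinates. No check failed or disagreed.

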